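# Pop the touch-latch control box and start the extractor

### The arm

A 6-joint arm with a two-finger parallel gripper is mounted at the origin on the work surface. World frame = base frame: x ahead of the robot, y to its left, z up, the work surface at z = 0. Lengths are in m, angles in rad, forces in N, time in s.
With the tool pointing down it reaches from about 0.35 to 0.85 m from the base axis. Payload 8.1 kg.
Tool frame: the origin (TCP) lies on the centre line of the jaws, within the pads' length; the fingertips stand 17 mm ahead of it and the grasp point (between the pads) lies 2 mm behind it; z points along the fingers, y is the line along which they close (so a half turn about z gives the same grasp; the last joint's range is limited). The gripper opens to 85 mm and grips with 20 to 120 N. Pads are 22 mm wide; open, the fingers measure 114 mm over their backs; the gripper's body (76 mm by 85 mm) begins 54 mm behind the grasp point. The pads swing forward as they close: fully open they stand 13 mm farther back than shut.
Start: joints at [1.212, 0.13, 1.488, -0, 1.523, -0.085], TCP at [0.162, 0.578, 0.248] pointing down, gripper open.
Joint ranges: [-2.96, 2.96], [-0.89, 2.26], [0.02, 2.5], [-1.34, 4.48], [0, 2.73], [-2.66, 2.66]. Speed limits (rad/s): [2.39, 2.39, 2.79, 3.14, 3.14, 3.14].

### API

Orientations are given as a rotation vector (axis times angle).
In Python, from cell import get_obs, get_image, calibration, sign_off, find_in, masks_of gives the robot as it stands.
- The arm moves only by the shell command python3 -m handwheel 'ROWS' [FORCE]. ROWS is JSON, a list of rows, each a list of 3 entries, a list of its own where there are three numbers: the opening, from 0 (shut) to 1 (fully open), then the shift along the tool's x, y, z scaled (see below), then the turn about the tool's z scaled (see below). A call has 1 to 8 rows; each row shifts and turns the commanded pose from where the row before left it, along the tool's axes as they then stand; what a row does not reach is not made up. The controller multiplies each number of a shift by 15 cm and each number of a turn by 180 degrees. A row lasts 1/8 s, in which the tool goes at most 62.5 mm and 10.7 degrees, less where a joint would pass 70% of its speed; a pose out of reach is approached as far as the arm can. A call with a number of a shift or a turn outside -1 to 1 is refused whole. A call with a gripper value outside its range is refused whole. The fingers move at their own pace and stop on an object; FORCE is the grip in N (left out, the last holds). Time passes only in rows, so rows that do not move let the fingers close. It gives the time, the measured TCP pose, the force, the opening and the grip force at its end, in the units of the state.
- get_obs(): the state, without advancing time (a new reading comes with each control period).
- get_image(name): name is "scene" or "top"; returns (picture, depth): 384x512x3 uint8, red, green, blue; 384x512 float32, m along the optical axis (not along the pixel's ray), 0 where there is no reading.
- calibration(name): a dict with "camera_matrix" (3x3 intrinsics, pixels), "R" (3x3) and "t" (3): a world point X has camera coordinates R X + t. Camera axes: x right, y down, z forward; pixel columns grow to the right and rows downward; lengths in m; the calibration is good to about 2 mm. A picture is of the moment at which its call begins. calibration takes no time and is no camera call.
- sign_off(): hands the job in; it is judged then, once.
Trained networks look in the newest picture that a camera, given by its name, has taken for a name from the list of things; names that differ only in an ending like _2 or _b are one class to them, and where a whole thing is asked for, a point or a joint stands for the part that bears it (a point fixed in the world has none). Each returns a list of dicts, best first, with "conf" (0 to 1); they miss things now and then, are a little off and sometimes report something else, mostly with a low value. They report only what shows in the picture. A call takes as long as a camera call.
- find_in(label, camera): "position" ([x, y, z] in m, in the coordinates of the camera as it stood for that picture, good to about 4 mm: the middle of the surface that is visible of it).
- masks_of(label, camera): "mask" (384x512 bool, what is visible of it).
The state is a dict: "time_s": time; "joint_positions": joint angles; "joint_velocities": joint speeds; "effort": joint torques, N m; "ee_pos": TCP position; "tcp_rot": TCP orientation; "ft_force": force on the tool from outside, world axes, zero at the start; "ft_torque": the same for the moment, N m; "gripper_width": finger opening in m; "grip_force": force on a finger pad.
Only numpy, scipy, OpenCV 4.12 (cv2) and the standard library are available. Lean on these libraries where they do the work, as an engineer would, in place of code of your own. Each camera call takes 0.05 s, during which the arm holds its last target. There are 200 camera calls.

### The job

The start button of the dust extractor is under the lid of the larger of the two plywood boxes. Press that lid down on the small steel disc beside its free edge and let go, so that the touch catch releases it and it springs up; then push the black round button inside all the way down, where it stays. Only touch and press: grasp nothing, keep the smaller box shut, leave the other things where they are, and finish clear of everything.

Things in the scene. Friction and masses are not known exactly. Their poses are not given: they have to be found in the camera images.
- bigbox: the larger box, with two steel hinge barrels on its hinge side and a small steel disc let into the lid at the place to press: plywood box fixed to the bench, 180 mm along its own x (the hinge), 150 mm along its own y, 88 mm high with its lid shut. Origin under its centre. The lid is hinged along the +y edge; its free edge with the touch catch is the -y edge. Inside, a deck 40 mm above the bench; its walls are 6 mm thick and 70 mm high (80 mm at the hinge)
- bigbox_press (a point): point on the upper face of the larger box's lid (88 mm above the bench when shut), at the middle of the free edge and 20 mm in from it; turns with the lid. This is where to press: press slowly straight down: the lid yields to about 4 to 6 N (a quick push meets up to 15 N), the catch lets go after about 3 mm there, and the lid stops hard at about 7 mm. It springs up by itself once the finger rises; the catch does not take hold again
- bigbox_lid (a joint): hinge angle of the larger lid (180 x 150 x 8 mm wood) in rad: 0 shut on the catch, negative when pressed in (stop at -0.055), 1.25 sprung fully up, where it leans back over its hinge side and a light spring keeps it
- button_top (a point): centre of the upper face of the black round start button, 32 mm in diameter, on an aluminium collar inside the larger box, 68 mm above the bench when out; it lies about 105 mm from the hinge edge, up to 50 mm either way from the middle of the box along its x. Hidden until the lid is up. Pressed straight down with about 5 N
- start_button (a joint): how far the start button is pushed in, m: 0 out, 0.007 fully in; it stays where it is pushed
- smallbox: the smaller box, to be left shut: plywood box fixed to the bench, 110 mm along its own x (the hinge), 120 mm along its own y, 88 mm high with its lid shut. Origin under its centre. The lid is hinged along the +y edge; its free edge with the touch catch is the -y edge
- smallbox_lid (a joint): hinge angle of the smaller lid in rad, 0 shut, grows as it opens; it has the same touch catch
- tape: cardboard roll of tape standing flat, 56 mm across, 24 mm high; origin under its centre
- jar: small glass jar with steel lid, 42 mm across, 65 mm high; origin under its centre
- glue: white glue bottle, 56 mm across, 170 mm high; origin under its centre
- tin: tin, 84 mm across, 100 mm high; origin under its centre
- hammer: hammer lying on the bench; a bystander
- wrench: wrench lying on the bench; a bystander
- offcut: wood offcut 120 x 40 x 30 mm; origin under its centre

How it is judged:
On the way, in this order (a step that is already met when the one before it is completed fails the run):
1. the larger lid is pressed in past shut (value of joint bigbox_lid below -0.015 rad), for 0.02 s.
2. the larger lid has sprung up by itself, touched by nothing (value of joint bigbox_lid above 1 rad and contact force between each of the arm, the fingers and bigbox below 0.2 N), for 0.2 s.
3. the start button is pushed all the way down (value of joint start_button above 0.005 m), for 0.1 s.
At the end, for the whole second after the job is handed in: The larger lid stands sprung up (over 1.0 rad), the start button is in by more than 5 of its 7 mm, the smaller box is shut, and every loose thing is within 20 mm of where it was (value of joint bigbox_lid above 1 rad and value of joint start_button above 0.005 m and value of joint smallbox_lid below 0.03 rad and not (distance of tape from where it was at the start of the episode above 0.02 m) and not (distance of jar from where it was at the start of the episode above 0.02 m) and not (distance of glue from where it was at the start of the episode above 0.02 m) and not (distance of tin from where it was at the start of the episode above 0.02 m) and not (distance of hammer from where it was at the start of the episode above 0.02 m) and not (distance of wrench from where it was at the start of the episode above 0.02 m) and not (distance of offcut from where it was at the start of the episode above 0.02 m)); the robot touches nothing.
It fails at once if the smaller box is opened (value of joint smallbox_lid above 0.1 rad).
It fails at once if a loose thing is lifted, carried or pushed more than 20 mm away (distance of any of tape, jar, glue, tin, hammer, wrench, offcut from where it was at the start of the episode above 0.02 m).
It also fails if it takes over 42 s, if anything falls off the work surface, if the arm or the gripper's body presses on something with over 40 N, if the wrist force passes 120 N, or if a joint passes its speed limit or range.

## Working session

There is one attempt and no reset: what is moved stays moved. The work goes in short steps, Python scripts to look and compute and a shell command to move; the robot and the scene stay as the last step left them, time stands still between calls to the robot, and variables do not carry over. Pictures are saved under pics/ and viewed, at most 10 in all, crops included, and the job is handed in when it is done.

```bash
mkdir -p pics
cat > h.py <<'E'
import numpy as np, cv2
from cell import *
def world(name,p):
    c=calibration(name); return np.array(c["R"]).T@(np.array(p)-np.array(c["t"]))
def pts(name,depth):
    c=calibration(name);K=np.array(c["camera_matrix"])
    v,u=np.mgrid[:384,:512]
    P=np.stack([(u-K[0,2])/K[0,0]*depth,(v-K[1,2])/K[1,1]*depth,depth],-1)
    return (P-np.array(c["t"]))@np.array(c["R"])
E
python3 - <<'E'
from h import *
for n in("scene","top"):
    im,d=get_image(n); cv2.imwrite(f"pics/{n}0.png",im[...,::-1]); W=pts(n,d)
    for l in("bigbox","bigbox_press","smallbox"):
        for r in find_in(l,n)[:2]: print(n,l,round(r["conf"],2),world(n,r["position"]).round(3))
    if n=="top":
        for l in("bigbox","smallbox","glue","tin","jar"):
            ms=masks_of(l,n)
            if not ms: continue
            m=ms[0]["mask"]&(d>0); p=W[m]; z=np.percentile(p[:,2],95)
            if "box" in l: p=p[(abs(p[:,2]-.088)<.008)]
            r=cv2.minAreaRect(p[:,:2].astype(np.float32)); print(l,round(ms[0]["conf"],2),r,z.round(3))
o=get_obs();print(o["ee_pos"],o["tcp_rot"],o["time_s"])
E
```

```text
scene bigbox 0.69 [0.585 0.199 0.087]
scene bigbox 0.66 [ 0.561 -0.129  0.088]
scene bigbox_press 0.9 [ 0.542 -0.161  0.089]
scene bigbox_press 0.29 [0.761 0.046 0.089]
scene smallbox 0.68 [0.587 0.2   0.087]
top bigbox_press 0.63 [ 0.535 -0.166  0.085]
top smallbox 0.79 [0.552 0.176 0.092]
bigbox 0.93 ((0.5335944890975952, -0.1584363877773285), (0.1619764268398285, 0.17993071675300598), 86.65742492675781) 0.093
smallbox 0.58 ((0.5554013252258301, 0.1872856616973877), (0.13153941929340363, 0.10995388776063919), 82.00596618652344) 0.092
glue 0.93 ((0.7368782758712769, 0.03122350573539734), (0.045782722532749176, 0.05193423852324486), 20.8151912689209) 0.172
jar 0.73 ((0.4565639793872833, 0.18306583166122437), (0.05233863741159439, 0.041620876640081406), 84.55439758300781) 0.068
[0.1622281  0.57765822 0.24828695] [-4.28773683e-01 -3.11216231e+00  2.85164473e-06] 0.65
```

```bash
python3 -c "
import cv2,numpy as np
a=cv2.imread('pics/scene0.png');b=cv2.imread('pics/top0.png')
cv2.imwrite('pics/both0.png',cv2.resize(np.hstack([a,b]),(800,300)))"
```

```text
(no output)
```

View pics/top0.png

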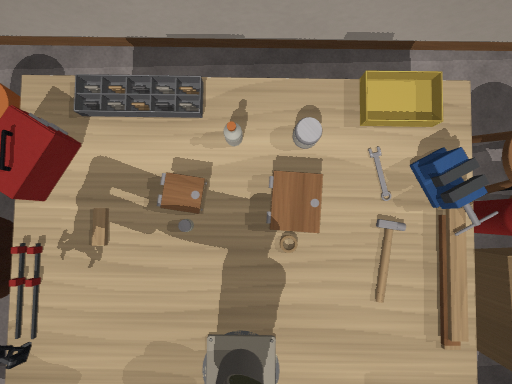

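View pics/scene0.png

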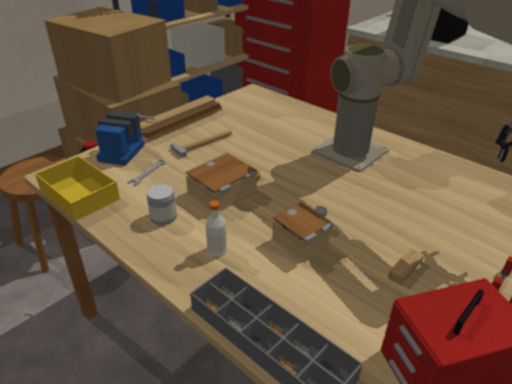

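The top view shows the big box at (297,201), with its hinge barrels on the left at (270,181) and (269,217), so the hinge is on the +y side. The disc is at about (314,203). The small box is at (182,193), the jar at (185,225), the glue at (233,133) and the tin at (308,130). The scene view agrees with this layout. Next I'll locate the disc more precisely.

Run:
```python
from h import *
im,d=get_image("top");W=pts("top",d)
g=im.astype(int);sat=g.max(-1)-g.min(-1)
v,u=np.mgrid[:384,:512]
m=(sat<35)&(abs(u-314)<9)&(abs(v-203)<9)
print("disc",m.sum(),W[m].mean(0).round(4), u[m].mean(),v[m].mean())
lid=(sat>=35)&(abs(W[...,2]-.088)<.006)&(abs(u-297)<40)&(abs(v-201)<45)
k=cv2.morphologyEx((lid|m).astype(np.uint8),cv2.MORPH_OPEN,np.ones((5,5)))>0
r=cv2.minAreaRect(W[k][:,:2].astype(np.float32));print(r)
o=get_obs();from scipy.spatial.transform import Rotation as R
M=R.from_rotvec(o["tcp_rot"]).as_matrix();print(M.round(3))
t=np.r_[W[m].mean(0)[:2],.248]
print("shift units",(M.T@(t-o["ee_pos"])/.15).round(3))
```

```text
disc 56 [ 0.5292 -0.2154  0.1107] 314.2857142857143 202.5
((0.5349988341331482, -0.13759493827819824), (0.20469951629638672, 0.18045800924301147), 85.99868774414062)
[[-0.963  0.27   0.   ]
 [ 0.27   0.963  0.   ]
 [-0.     0.    -1.   ]]
shift units [-3.785e+00 -4.429e+00  2.000e-03]
```

```bash
python3 -m handwheel '[[0,[-0.24,-0.28,0],0],[0,[-0.24,-0.28,0],0],[0,[-0.24,-0.28,0],0],[0,[-0.24,-0.28,0],0],[0,[-0.24,-0.28,0],0],[0,[-0.24,-0.28,0],0],[0,[-0.24,-0.28,0],0],[0,[-0.24,-0.28,0],0]]'; python3 -m handwheel '[[0,[-0.24,-0.28,0],0],[0,[-0.24,-0.28,0],0],[0,[-0.24,-0.28,0],0],[0,[-0.24,-0.28,0],0],[0,[-0.24,-0.28,0],0],[0,[-0.24,-0.28,0],0],[0,[-0.24,-0.28,0],-0.033],[0,[0,0,0],-0.033]]'
cat > to.py <<'E'
import sys
from h import *
from scipy.spatial.transform import Rotation as R
o=get_obs();M=R.from_rotvec(o["tcp_rot"]).as_matrix()
print(o["time_s"],o["ee_pos"].round(4) if hasattr(o["ee_pos"],'round') else o["ee_pos"],M[:,1].round(3),o["gripper_width"],np.round(o["ft_force"],2))
t=np.array(list(map(float,sys.argv[1:4])));print("units",(M.T@(t-np.array(o["ee_pos"]))/.15).round(4))
E
python3 to.py .529 -.218 .125; python3 -c "
from h import *
c=calibration('top');K=np.array(c['camera_matrix']);R=np.array(c['R']);o=-R.T@c['t'];print('cam',o)
for uv in [(314.3,202.7)]:
    r=R.T@np.linalg.inv(K)@[*uv,1];print(o+r*(.088-o[2])/r[2])"
```

```text
time_s: 1.7
ee_pos: [0.3492, 0.1747, 0.2487]
tcp_rot: [0.428, 3.111, 0.001]
ft_force: [0.9, -0.8, -0.0]
gripper_width: -0.0003
grip_force: 0.0
time_s: 2.7
ee_pos: [0.5122, -0.1783, 0.2473]
tcp_rot: [-0.105, -3.139, 0.0]
ft_force: [-0.7, 0.8, -0.2]
gripper_width: 0.0
grip_force: 0.0
2.7 [ 0.5122 -0.1783  0.2473] [ 0.067  0.998 -0.   ] 3.5295438213246004e-05 [-0.73  0.75 -0.21]
units [-0.1305 -0.2567  0.8153]
cam [ 0.48617081 -0.0315796   1.2120562 ]
[ 0.52941806 -0.2191105   0.088     ]
```

```bash
python3 -m handwheel '[[0,[-0.13,-0.26,0],0],[0,[0,0,0.2],0],[0,[0,0,0.25],0],[0,[0,0,0.25],0],[0,[0,0,0.14],0],[0,[0,0,0],0],[0,[0,0,0],0]]'; python3 to.py .529 -.219 .105
```

```text
time_s: 3.58
ee_pos: [0.5293, -0.2154, 0.1236]
tcp_rot: [0.104, 3.138, -0.001]
ft_force: [1.2, -0.2, 0.6]
gripper_width: -0.0001
grip_force: 0.0
3.575 [ 0.5293 -0.2154  0.1236] [ 0.066  0.998 -0.001] -8.200773526594535e-05 [ 1.2  -0.18  0.6 ]
units [ 0.0006 -0.0241  0.1238]
```

```bash
python3 -m handwheel '[[0,[0,-0.02,0.05],0],[0,[0,0,0.05],0],[0,[0,0,0.007],0],[0,[0,0,0.007],0],[0,[0,0,0.007],0],[0,[0,0,0.007],0],[0,[0,0,0.007],0]]'; python3 to.py .529 -.219 .101
```

```text
time_s: 4.45
ee_pos: [0.5285, -0.2182, 0.1027]
tcp_rot: [0.104, 3.14, -0.001]
ft_force: [-2.8, 0.8, 5.0]
gripper_width: -0.0001
grip_force: 2.5
4.45 [ 0.5285 -0.2182  0.1027] [ 0.066  0.998 -0.   ] -6.503976880120253e-05 [-2.79  0.77  5.  ]
units [-0.0039 -0.005   0.0114]
```

```bash
python3 -m handwheel '[[0,[0,0,0.006],0],[0,[0,0,0.006],0],[0,[0,0,0.005],0],[0,[0,0,0],0]]'; python3 to.py .529 -.219 .1
```

```text
time_s: 4.95
ee_pos: [0.5285, -0.2182, 0.0994]
tcp_rot: [0.104, 3.14, -0.0]
ft_force: [-2.5, -1.8, 3.1]
gripper_width: -0.0005
grip_force: 1.5
4.95 [ 0.5285 -0.2182  0.0994] [ 0.066  0.998 -0.   ] -0.0005334011663636083 [-2.46 -1.82  3.1 ]
units [-0.0038 -0.0048 -0.0039]
```

```bash
python3 -m handwheel '[[0,[0,-0.1,-0.35],0],[0,[0,-0.3,-0.25],0],[0,[0,-0.3,-0.25],0],[0,[0,-0.15,-0.15],0],[0,[0,0,0],0],[0,[0,0,0],0],[0,[0,0,0],0],[0,[0,0,0],0]]'
python3 - <<'E'
from h import *
for n in("top","scene"):
    im,d=get_image(n); cv2.imwrite(f"pics/{n}1.png",im[...,::-1]);W=pts(n,d)
    for r in find_in("button_top",n)[:2]: print(n,round(r["conf"],2),world(n,r["position"]).round(4))
    for r in masks_of("button_top",n)[:2]:
        m=r["mask"]&(d>0);v,u=np.nonzero(m);print(n,m.sum(),r["conf"],u.mean(),v.mean(),np.median(W[m],0).round(4),W[m].mean(0).round(4))
E
```

```text
time_s: 5.95
ee_pos: [0.5199, -0.3441, 0.2483]
tcp_rot: [-0.103, -3.139, -0.002]
ft_force: [0.1, -0.3, -0.2]
gripper_width: -0.0
grip_force: 0.0
top 394 0.19 233.17258883248732 133.2258883248731 [0.7321 0.0289 0.1129] [0.7347 0.0292 0.1039]
scene 0.55 [ 0.5809 -0.1927  0.0669]
scene 0.24 [ 0.5481 -0.1066  0.1526]
scene 42 0.58 204.61904761904762 177.88095238095238 [ 0.5814 -0.1927  0.0673] [ 0.5805 -0.1924  0.0671]
```

View pics/top1.png

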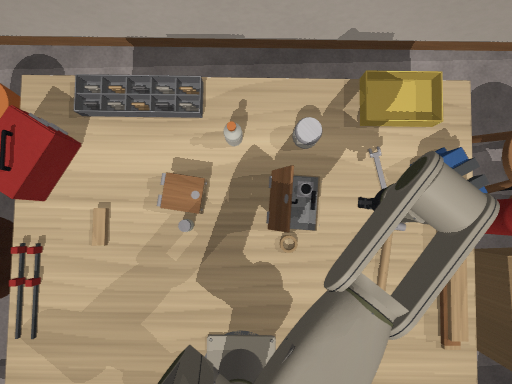

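The lid stands up in the top view. A black round button shows at about (306,188), and a black bar at (313,200) is not the target. I'll check the button position against a zoomed crop.

```bash
python3 - <<'E'
from h import *
a=cv2.imread("pics/top1.png");b=cv2.imread("pics/scene1.png")
A=cv2.resize(a[160:240,255:335],(400,400),interpolation=2);B=cv2.resize(b[140:220,170:250],(400,400),interpolation=2)
cv2.imwrite("pics/c1.png",np.hstack([A,B]))
c=calibration('top');K=np.array(c['camera_matrix']);R=np.array(c['R']);o=-R.T@c['t']
m=(a.max(-1)<45)[182:194,300:312];v,u=np.nonzero(m);uv=(u.mean()+300,v.mean()+182)
r=R.T@np.linalg.inv(K)@[*uv,1];print(uv,m.sum(),o+r*(.068-o[2])/r[2])
E
python3 to.py .581 -.193 .085
```

```text
(np.float64(305.5890410958904), np.float64(188.36986301369862)) 73 [ 0.5740661 -0.1953702  0.068    ]
6.25 [ 0.52   -0.3452  0.2495] [0.066 0.998 0.   ] 0.00033337462088377863 [-0.41  0.21 -0.25]
units [-0.3385  1.0391  1.0966]
```

View pics/c1.png

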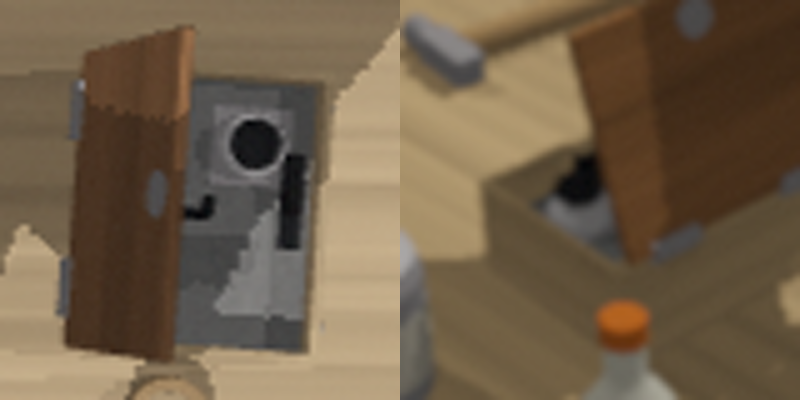

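```bash
python3 -m handwheel '[[0,[-0.1,0.33,0],0],[0,[-0.1,0.33,0],0],[0,[-0.11,0.33,0],0],[0,[0,0,0],0],[0,[0,0,0.3],0],[0,[0,0,0.3],0],[0,[0,0,0.2],0],[0,[0,0,0],0]]'; python3 to.py .577 -.197 .085
```

```text
time_s: 7.25
ee_pos: [0.5738, -0.2003, 0.1263]
tcp_rot: [-0.105, -3.134, -0.003]
ft_force: [-0.3, -0.2, 0.0]
gripper_width: 0.0001
grip_force: 0.0
7.25 [ 0.5738 -0.2003  0.1263] [0.067 0.998 0.002] 0.00012928854875608837 [-0.32 -0.2   0.  ]
units [-0.0217  0.0227  0.2752]
```

```bash
python3 -m handwheel '[[0,[-0.015,0.02,0.12],0],[0,[0,0,0.1],0],[0,[0,0,0.02],0],[0,[0,0,0.02],0],[0,[0,0,0.015],0],[0,[0,0,0.01],0],[0,[0,0,0],0]]'; python3 to.py .577 -.197 .078
```

```text
time_s: 8.12
ee_pos: [0.5787, -0.1974, 0.0869]
tcp_rot: [0.104, 3.14, -0.0]
ft_force: [0.0, -0.5, -0.3]
gripper_width: -0.0
grip_force: 0.0
8.125 [ 0.5787 -0.1974  0.0869] [ 0.066  0.998 -0.   ] -3.431483095960747e-05 [ 0.02 -0.46 -0.27]
units [0.0117 0.0019 0.0592]
```

```bash
python3 -m handwheel '[[0,[0.01,0,0.015],0],[0,[0,0,0.013],0],[0,[0,0,0.013],0],[0,[0,0,0.01],0],[0,[0,0,0.007],0],[0,[0,0,0],0]]'; python3 to.py .577 -.197 .078
```

```text
time_s: 8.88
ee_pos: [0.5774, -0.1974, 0.0781]
tcp_rot: [0.104, 3.139, -0.0]
ft_force: [1.9, -2.1, 2.5]
gripper_width: -0.0003
grip_force: 1.3
8.875 [ 0.5774 -0.1974  0.0781] [ 0.066  0.998 -0.   ] -0.0003389297186638903 [ 1.9  -2.11  2.49]
units [0.003  0.0024 0.0006]
```

```bash
python3 -m handwheel '[[0,[0,0,0.007],0],[0,[0,0,0.007],0],[0,[0,0,0],0]]'; python3 -m handwheel '[[0,[0,0,0.007],0],[0,[0,0,0],0]]'
```

```text
time_s: 9.25
ee_pos: [0.5775, -0.1974, 0.0779]
tcp_rot: [0.104, 3.139, -0.001]
ft_force: [-4.9, 2.5, 17.2]
gripper_width: -0.0001
grip_force: 8.5
time_s: 9.5
ee_pos: [0.5776, -0.1975, 0.0779]
tcp_rot: [0.104, 3.139, -0.001]
ft_force: [-9.1, 2.8, 24.0]
gripper_width: -0.0001
grip_force: 12.2
```

The press met a hard stop with the fingertips at about 61 mm, which means the button is fully in. I'll back off and check.

```bash
python3 -m handwheel '[[0,[0,0,-0.2],0],[0,[0,0,-0.35],0],[0,[0,0,-0.35],0],[0,[0,0,-0.25],0],[0,[0,-0.35,0],0],[0,[0,-0.35,0],0],[0,[0,-0.35,0],0],[0,[0,0,0],0]]'; python3 -m handwheel '[[0,[0,0,0],0],[0,[0,0,0],0],[0,[0,0,0],0]]'
python3 - <<'E'
from h import *
im,d=get_image("scene");W=pts("scene",d);im2,_=get_image("top")
for r in masks_of("button_top","scene")[:1]:
    m=r["mask"]&(d>0);print(m.sum(),r["conf"],np.median(W[m],0).round(4))
cv2.imwrite("pics/e.png",np.hstack([cv2.resize(im2[70:320,90:420,::-1],(400,303)),cv2.resize(im[70:320,70:400,::-1],(400,303))]))
E
```

```text
time_s: 10.5
ee_pos: [0.5648, -0.3579, 0.2456]
tcp_rot: [-0.111, -3.137, -0.001]
ft_force: [0.6, 0.3, -0.2]
gripper_width: 0.0002
grip_force: 0.0
time_s: 10.88
ee_pos: [0.5671, -0.3533, 0.2475]
tcp_rot: [0.102, 3.14, 0.0]
ft_force: [-0.5, -0.1, 0.6]
gripper_width: -0.0001
grip_force: 0.0
56 0.62 [ 0.5801 -0.1916  0.0598]
```

View pics/e.png

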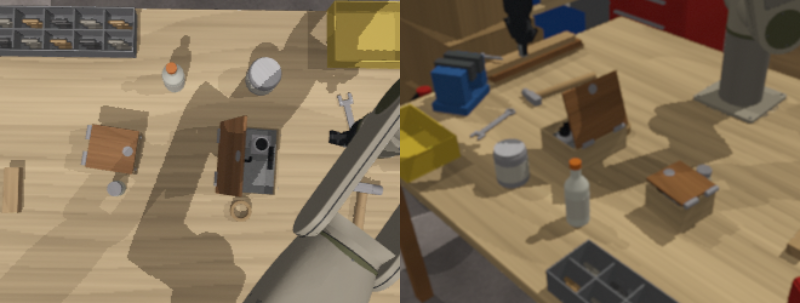

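The button top now measures about 60 mm, down from 67 mm. The picture shows the lid up at (232,155), the small box shut at (113,148), the other things in place and the arm clear.

```bash
python3 -c "from cell import sign_off; print(sign_off())"
```

```text
the job is handed in; nothing more can be done
None
```

The job is handed in: the larger lid sprang up, the start button went down to its stop (its top dropped from about 67 to 60 mm) and stayed there, the smaller box is shut, nothing else appears moved, and the arm is clear; the hand-in returned no verdict.

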